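# Close the fragment box and lock its hold-down

### The job

Close up the bronze fragments in the open wooden box: draw the wooden cover out by its free end from under the low bridge and leave it lying flat on the mat with its handle clear of the bridge, then take it by the handle and set it on the box's rim, without dropping it, so that it sits fully down and level, and let go. Then slide the hold-down all the way along its rail, so that its arm reaches over the cover, and after that turn the clamp knob on top of it clockwise (seen from above) as far as it goes. Leave the other things on the bench where they are.

Things in the scene. Friction and masses are not known exactly. Their poses are not given: they have to be found in the camera images.
- cover: Loose wooden cover, 0.16 kg: board 170 (x) x 66 (y) x 12; under it a locating block 138 x 40 x 8 on which it stands on the mat. Origin: centre of that block's underside; z up; the board spans z = 8 to 20. At first its handle is hidden under the bridge and about 62 of its -x end sticks out of the bridge's front, toward the robot. It fits the box either way round.
- cover_handle (a point): Middle of the bar handle on top of the cover, 31 above the cover's origin. The bar is 40 long (x, along the cover), 14 wide (y), 22 high, from z = 20 to 42 of the cover.
- bridge: Fixed low wooden bridge: top board 120 deep (x) x 156 wide (y), underside 50 and top 62 above the mat, on two side walls 12 thick at y = -72 and +72; open at front and back. Origin: on the mat under the middle of its front edge; it extends from x = 0 to +120, +x leads away from the robot.
- box_rim (a point): Centre of the open wooden box's mouth at rim height, 57 above the mat. The box is fixed on a plywood base 12 thick; outside 160 (x) x 62 (y), walls 8, opening 144 x 46; bronze fragments lie inside. x along its length, z up. With the cover seated, the cover's origin is 8 below this point, the board's top 12 above and the handle's top 34 above.
- hold_down (a joint): Position of the hold-down on its rail, m: 0 parked beyond the box's +x end, 0.070 at its end stop; it slides toward -x of box_rim with about 2 N friction. The rail runs parallel to the box, 80 to its +y side. The hold-down is a dark steel block 44 (x) x 36 (y), its top 84 above the mat, with an arm and a knob. At value q, arm and knob stand at x = 0.120 - q from box_rim.
- holder_tip (a point): Underside of the hold-down's flat steel arm, on the box's centre line. The arm is 24 wide (x) and 10 thick, reaches from the block across the box's line, and its underside is 17 above the rim, 5 above a seated cover's board; a cover that is not fully down blocks it.
- clamp_knob (a joint): Angle of the clamp knob on the hold-down, rad: 0 loose, 1.4 at its stop; it grows clockwise seen from above. At 0 its grip bar lies along the x of box_rim. Friction about 0.06 N m.
- knob_grip (a point): Point to grip the clamp knob: on its axis, 116 above the mat. Its black grip bar is 46 long, 13 wide and spans 100 to 126 above the mat, on top of the hold-down, with which it moves. This point's x axis lies along the bar, z up.
- bowl: Bystander, to be left alone: bronze bowl, 72 across, 45 high, standing on the bridge's top board. Origin: centre of its underside.
- jar: Bystander, to be left alone: amber glass jar, 40 across, 75 high, between and beyond the bridge and the fixture. Origin: centre of its underside.
- brush: Bystander, to be left alone: brush, 170 long, lying on the mat near the robot. Origin: centre of its underside.
- pot: Bystander, to be left alone: bronze pot, 80 across, 75 high, beyond the jar. Origin: centre of its underside.
- block: Bystander, to be left alone: plain wooden block 70 x 100 x 35 at the right side. Origin: centre of its underside.
- shard: Bystander, to be left alone: flat green bronze fragment about 120 x 75 x 7, lying at the left side. Origin: centre of its underside.
Things that resemble listed ones, but are neither listed nor needed, are in the scene too. What is shaped like the bridge but yellow is not meant.

How it is judged (in metres and radians):
On the way, in this order (a step that is already met when the one before it is completed fails the run):
1. the cover lies flat on the mat, let go, its handle clear of the bridge ((x of cover in the frame of bridge below -0.022 m or horizontal distance between cover and bridge above 0.19 m) and height (world z) of cover below 0.004 m and angle between cover's own z axis and vertical below 0.05 rad and contact force between the fingers and cover below 0.2 N and linear speed of cover below 0.03 m/s), for 0.2 s.
2. the cover sits fully down and level on the box's rim, let go (z of cover in the frame of box_rim between -0.0105 and -0.006 m and horizontal distance between cover and box_rim below 0.006 m and angle between cover's own z axis and vertical below 0.035 rad and angle between the x axis of cover and the x axis of box_rim, either way round below 0.12 rad and contact force between the fingers and cover below 0.2 N and linear speed of cover below 0.03 m/s), for 0.2 s.
3. the hold-down is slid along to its end stop, its arm over the seated cover, the knob not yet tightened (z of cover in the frame of box_rim between -0.0105 and -0.006 m and horizontal distance between cover and box_rim below 0.006 m and angle between cover's own z axis and vertical below 0.035 rad and angle between the x axis of cover and the x axis of box_rim, either way round below 0.12 rad and value of joint hold_down above 0.058 m and value of joint clamp_knob below 0.7 rad), for 0.1 s.
4. the clamp knob is turned clockwise to its stop (value of joint hold_down above 0.058 m and value of joint clamp_knob above 1.2 rad), for 0.1 s.
At the end, for the whole second after the job is handed in: The cover is let go and at rest on the box rim: fully down (about 2 mm), level (0.035 rad), centred within 6 mm, in line with the box (0.12 rad). The hold-down is within 12 mm of its end stop (above 0.058 m), its arm over the cover; the clamp knob is above 1.2 rad (all of step 2 and all of step 4); the robot touches nothing.
It fails at once if the cover is dropped or thrown: it moves faster than 0.5 m/s with no finger on it (linear speed of cover above 0.5 m/s and contact force between the fingers and cover below 0.01 N).
It fails at once if a bystander (bowl, jar, brush, pot, block or shard) is moved more than 30 mm (distance of any of bowl, jar, brush, pot, block, shard from where it was at the start of the episode above 0.03 m).
It also fails if it takes over 72 s, if anything falls off the work surface, if the arm or the gripper's body presses on something with over 40 N, if the wrist force passes 120 N, or if a joint passes its speed limit or range.

### The arm

A 6-joint arm with a two-finger parallel gripper is mounted at the origin on the work surface. World frame = base frame: x ahead of the robot, y to its left, z up, the work surface at z = 0. Lengths are in mm, angles in rad, forces in N, time in s.
With the tool pointing down it reaches from about 350 to 875 mm from the base axis. Payload 4.2 kg.
Tool frame: the origin (TCP) lies at the very end of the fingers, on their centre line; the grasp point (between the pads) lies 19 mm behind it; z points along the fingers, y is the direction in which the jaws open and shut (so a half turn about z gives the same grasp; the last joint's range is limited). The gripper opens to 85 mm and grips with 20 to 120 N. Pads are 22 mm wide; open, the fingers measure 114 mm over their backs; the gripper's body (76 mm by 85 mm) begins 54 mm behind the grasp point. The pads swing forward as they close: fully open they stand 13 mm farther back than shut.
Start: joints at [1.507, 0.385, 0.008, 0, -1.194, -0.259], TCP at [198.232, 592.708, 231.312] pointing down, gripper open.
Joint ranges: [-3.14, 3.14], [-1.21, 2.06], [-1.07, 1.41], [-3.16, 2.05], [-2.99, -0.16], [-3.1, 3.1]. Speed limits (rad/s): [2.79, 2.79, 3.14, 3.14, 3.14, 3.14].

### API

Orientations are given as a unit quaternion [x, y, z, w].
In Python, from bench import arm, optics, job gives the robot as it stands.
- The arm moves only by the tool send_rows, never from a script. Its argument "steps" is a list that holds one entry, the list of rows, each a list of 5 numbers: the shift along the tool's x, y, z in cm, then the turn about the tool's z in rad, then the opening, from 0 (shut) to 1 (fully open). A call has 1 to 10 rows; each row shifts and turns the pose as measured when the row begins, along the tool's axes as they then stand; what a row does not reach is not made up. A row lasts 1/12 s, in which the tool goes at most 41.7 mm and 7.16 degrees, less where a joint would pass 70% of its speed; a pose out of reach is approached as far as the arm can. A call with a gripper value outside its range is refused whole. The fingers move at their own pace and stop on an object; the grip force is fixed at half the most. Time passes only in rows, so rows that do not move let the fingers close. It gives the time, the measured TCP pose, the force and the opening at its end, in the units of the state.
- arm.read_state(): the state, without advancing time (a new reading comes with each control period).
- optics.get_image(name): name is "side" or "top"; returns (picture, depth): 420x560x3 uint8, blue, green, red; 420x560 float32, mm along the optical axis (not along the pixel's ray), 0 where there is no reading.
- optics.get_calibration(name): a dict with "K" (3x3 intrinsics, pixels), "rvec" (rotation vector, rad) and "tvec" (3), from world to camera coordinates, as OpenCV has them. Camera axes: x right, y down, z forward; pixel columns grow to the right and rows downward; lengths in mm; the calibration is good to about 2 mm. A picture is of the moment at which its call begins. get_calibration takes no time and is no camera call.
- job.job_done(): hands the job in, once; it reports no verdict.
The state is a dict: "clock": time; "joints": joint angles; "joint_vel": joint speeds; "joint_efforts": joint torques, N m; "position": TCP position; "ee_rot": TCP orientation; "contact_force": force on the tool from outside, world axes, zero at the start; "wrist_torque": the same for the moment, N m; "gripper_width": finger opening in mm.
Only numpy, scipy, OpenCV 4.12 (cv2) and the standard library are available. Lean on these libraries where they do the work, as an engineer would, in place of code of your own. Each camera call takes 0.05 s, during which the arm holds its last target. There are 200 camera calls.

## Working session

There is one attempt and no reset: what is moved stays moved. The work goes in short steps, Python scripts to look and compute and a tool call to move; the robot and the scene stay as the last step left them, time stands still between calls to the robot, and variables do not carry over. Pictures are saved under pics/ and viewed, about 8 in all and at most 12, crops included, and the job is handed in when it is done.

Besides the shell and the picture viewer there is one more tool, called after "Request:" by a JSON object that holds its "op" and its "data", one argument or row to a line. send_rows: Moves the arm, as the interface text tells. Its arguments: {"type":"object","properties":{"steps":{"type":"array","items":{"type":"array","items":{"type":"array","items":{"type":"number"}}}}},"required":["steps"]}

```bash
ls; mkdir -p pics; cat > h.py <<'E'
import numpy as np, cv2
from bench import arm, optics, job
def shot(n,save=None):
    im,d=optics.get_image(n)
    if save: cv2.imwrite('pics/'+save,im); np.save('pics/'+save+'.npy',d)
    return im,d
def cal(n):
    c=optics.get_calibration(n); K=np.array(c['K'],float);R=cv2.Rodrigues(np.array(c['rvec'],float))[0];t=np.array(c['tvec'],float).ravel()
    return K,R,t
def world(n,d):
    K,R,t=cal(n);v,u=np.mgrid[:d.shape[0],:d.shape[1]]
    P=np.stack([(u-K[0,2])/K[0,0]*d,(v-K[1,2])/K[1,1]*d,d],-1)
    W=(P-t)@R; W[d<=0]=np.nan
    return W
def ray(n,uv,z):
    K,R,t=cal(n);uv=np.atleast_2d(np.array(uv,float))
    D=np.c_[(uv-K[[0,1],[2,2]])/K[[0,1],[0,1]],np.ones(len(uv))]@R
    C=-R.T@t
    return C+D*((z-C[2])/D[:,2])[:,None]
def st():
    s=arm.read_state(); print({k:np.round(s[k],3).tolist() for k in ['clock','joints','position','ee_rot','contact_force','gripper_width']})
    return s
E
python3 - <<'E'
from h import *
st()
for n in('top','side'):
    shot(n,n+'0.png');K,R,t=cal(n);print(n,K[0,0],-R.T@t,R[2])
E
```

```text
pics
{'clock': 0.0, 'joints': [1.507, 0.386, 0.007, -0.001, -1.194, -0.259], 'position': [198.04, 592.158, 230.218], 'ee_rot': [0.987, -0.161, -0.0, 0.001], 'contact_force': [-0.634, 0.486, 0.793], 'gripper_width': 85.384}
top 489.8276200617369 [ 221.94831845  -19.51138831 1629.31713456] [ 0.18382168  0.01071474 -0.98290121]
side 524.347419708947 [ 331.77076174 -877.50929135 1175.39739713] [ 0.12875587  0.62183013 -0.77249545]
```

View pics/top0.png

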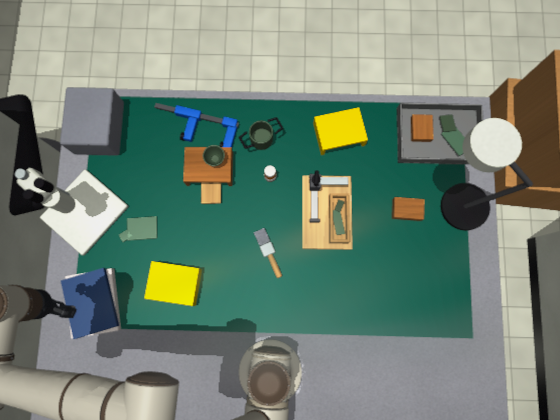

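View pics/side0.png

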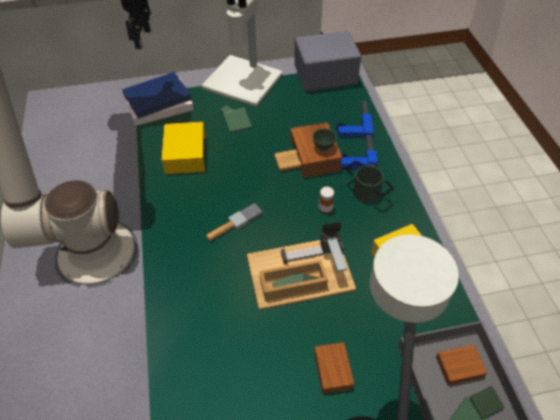

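Top view: up is +x and left is +y. The bridge is at about (208,165), with the cover end at (211,193). The box is at (340,219) and the hold-down at about (316,181). Next I'll enlarge both areas.

```bash
python3 - <<'E'
from h import *
t=cv2.imread('pics/top0.png');s=cv2.imread('pics/side0.png')
f=lambda im,x,y,w,h:cv2.resize(im[y:y+h,x:x+w],(400,300),interpolation=cv2.INTER_CUBIC)
cv2.imwrite('pics/m0.png',np.vstack([np.hstack([f(t,160,140,100,75),f(t,280,168,112,84)]),np.hstack([f(s,260,112,100,75),f(s,240,220,120,90)])]))
W=world('top',np.load('pics/top0.png.npy'))
for n,(x,y,w,h) in dict(bridge=(182,145,56,62),box=(300,165,56,90)).items():
    p=W[y:y+h,x:x+w]
    print(n,np.histogram(p[...,2],bins=np.arange(-10,140,5)))
for u,v in((211,195),(190,165),(340,197),(330,182),(316,181),(314,205),(306,230),(235,200)): print((u,v),W[v,u].round(1))
E
```

```text
bridge (array([100, 493, 542, 144,  59, 188, 170,  47,  13,   9,   9,   9,  43,
       396, 639, 271,  65,  38,  40,  29,  25,  30,  38,  44,  14,   1,
         0,   0,   0]), array([-10,  -5,   0,   5,  10,  15,  20,  25,  30,  35,  40,  45,  50,
        55,  60,  65,  70,  75,  80,  85,  90,  95, 100, 105, 110, 115,
       120, 125, 130, 135]))
box (array([142, 590, 614, 755, 952, 436, 259, 254, 138,  56,  44,  36, 135,
       158,  48,   1,  15,  67, 142,  64,  11,  14,   9,   6,   2,   6,
        24,  24,   4]), array([-10,  -5,   0,   5,  10,  15,  20,  25,  30,  35,  40,  45,  50,
        55,  60,  65,  70,  75,  80,  85,  90,  95, 100, 105, 110, 115,
       120, 125, 130, 135]))
(211, 195) [565.8 215.4  14.3]
(190, 165) [657.1 284.3  56.3]
(340, 197) [ 565.9 -217.4   32. ]
(330, 182) [ 602.7 -178.1   87.6]
(316, 181) [ 595.1 -129.9  127.1]
(314, 205) [ 538.  -131.7   24.8]
(306, 230) [ 454.7 -106.8   14.4]
(235, 200) [554.8 135.6  -6.4]
```

View pics/m0.png

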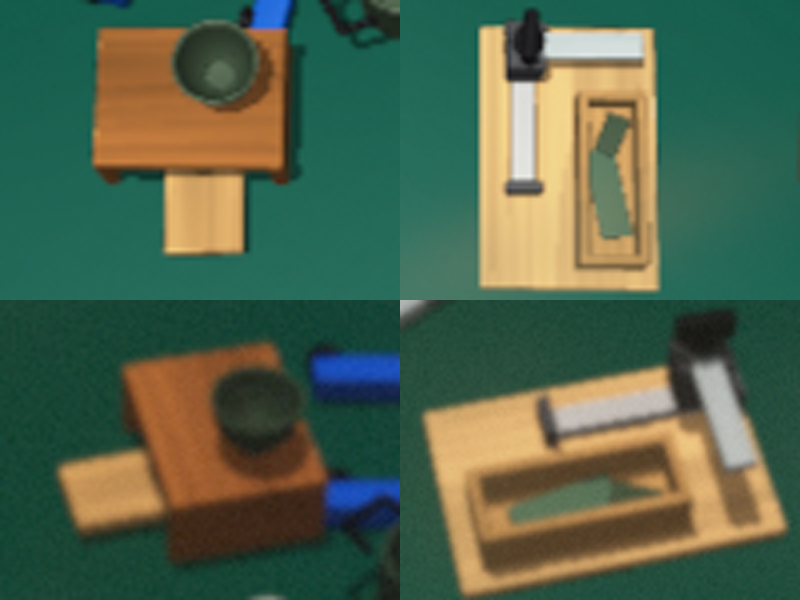

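The cover end, box, rail and hold-down are all clear, with everything nearly axis-aligned. I'll measure the cover from the top view and enlarge the rim for corner picking.

```bash
python3 - <<'E'
from h import *
t=cv2.imread('pics/top0.png');s=cv2.imread('pics/side0.png')
# light-wood masks, upscaled 4x
def rect(n,im,x,y,w,h,z,k=4):
    c=cv2.resize(im[y:y+h,x:x+w],None,fx=k,fy=k,interpolation=cv2.INTER_CUBIC)
    hsv=cv2.cvtColor(c,cv2.COLOR_BGR2HSV)
    m=((hsv[...,0]>10)&(hsv[...,0]<26)&(hsv[...,2]>(165 if n=='top' else 140))&(hsv[...,1]<165)).astype(np.uint8)
    cs,_=cv2.findContours(m,0,1);c=max(cs,key=cv2.contourArea)
    b=cv2.boxPoints(cv2.minAreaRect(c));b=(b+.5)/k-.5+[x,y]
    p=ray(n,b,z);print(n,b.round(1).tolist(),p[:,:2].round(1).tolist(),'ctr',p.mean(0).round(1),[np.round(np.linalg.norm(p[i]-p[i-1]),1) for i in(1,2)])
rect('top',t,190,183,40,30,20);rect('side',s,265,145,38,30,20)
# bridge red-brown board from depth
W=world('top',np.load('pics/top0.png.npy'))
def big(im,x,y,w,h,k): return cv2.resize(im[y:y+h,x:x+w],None,fx=k,fy=k,interpolation=cv2.INTER_CUBIC)
a=big(t,322,188,32,60,10);b=big(s,250,252,88,60,5)
o=np.zeros((600,320+440+20,3),np.uint8);o[:,:320]=a;o[:300,340:]=b
b2=big(t,296,165,60,40,7);o[310:590,340:760]=b2
for i in range(0,600,50): cv2.line(o,(0,i),(6,i),(0,0,255),1);cv2.line(o,(330,i),(340,i),(0,0,255),1)
for i in range(0,780,50): cv2.line(o,(i,0),(i,6),(0,0,255),1)
cv2.imwrite('pics/m1.png',o)
E
```

```text
top [[200.9, 183.4], [219.9, 183.4], [219.9, 202.6], [200.9, 202.6]] [[603.9, 250.8], [605.5, 186.5], [539.2, 183.4], [537.6, 247.2]] ctr [571.6 217.   20. ] [np.float64(64.2), np.float64(66.3)]
side [[274.3, 153.0], [297.4, 148.4], [300.6, 164.4], [277.5, 169.0]] [[541.2, 245.4], [615.4, 250.0], [609.5, 181.3], [537.2, 177.3]] ctr [575.8 213.5  20. ] [np.float64(74.4), np.float64(68.9)]
```

View pics/m1.png

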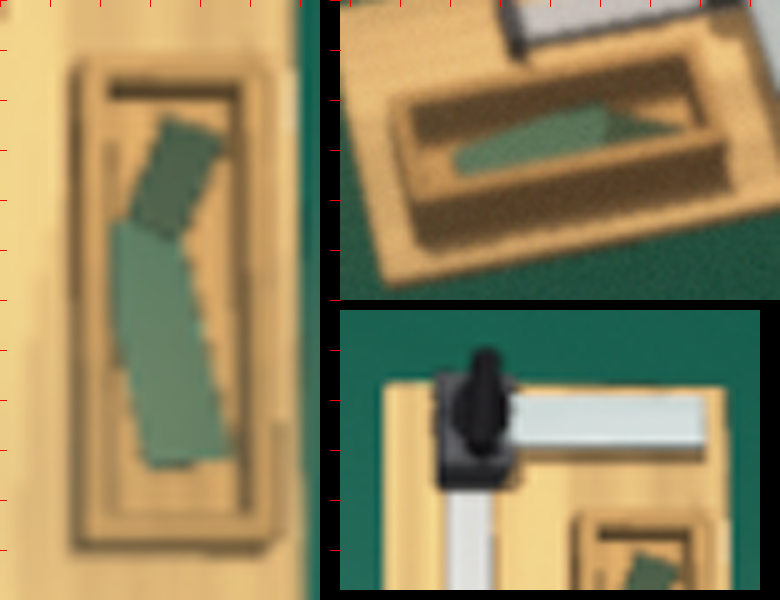

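The rim is visible in both views, so I'll cast its corners onto z=57 and the knob onto its top plane. That gives a coarse position, which I'll refine later with the cover hovering above.

```bash
python3 - <<'E'
from h import *
def f(n,pts,off,o,k,z):
    b=(np.array(pts,float)-o+.5)/k-.5+off
    p=ray(n,b,z);print(n,p[:,:2].round(1).tolist(),p.mean(0).round(1),[np.round(np.linalg.norm(p[i]-p[i-1]),1) for i in range(len(p))])
f('top',[(83,62),(272,65),(274,542),(83,541)],[322,188],[0,0],10,57)
f('top',[(108,82),(240,82),(244,515),(108,515)],[322,188],[0,0],10,57)
f('side',[(393,98),(693,50),(727,142),(417,203)],[250,252],[340,0],5,57)
f('top',[(484,350),(480,455)],[296,165],[340,310],7,126)
f('top',[(705,393),(705,447)],[296,165],[340,310],7,84)
f('top',[(383,383),(726,388)],[296,165],[340,310],7,12)
# bridge top board corners from m0
f('top',[(98,29),(289,30),(285,167),(93,165)],[160,140],[0,0],4,62)
f('side',[(122,364),(272,344),(326,463),(167,508)],[260,112],[0,300],4,62)
# base plate bottom corners from m0 (scale 3.571)
f('top',[(480,26),(654,29),(658,288),(480,287)],[280,168],[400,0],3.571,12)
E
```

```text
top [[570.6, -181.0], [571.1, -242.9], [413.8, -243.3], [412.6, -181.8]] [ 492.  -212.3   57. ] [np.float64(158.0), np.float64(62.0), np.float64(157.3), np.float64(61.5)]
top [[564.1, -189.2], [565.2, -232.4], [422.4, -233.7], [421.2, -189.8]] [ 493.2 -211.3   57. ] [np.float64(142.9), np.float64(43.3), np.float64(142.8), np.float64(43.8)]
side [[418.7, -186.7], [571.7, -190.6], [574.6, -245.8], [419.3, -247.4]] [ 496.1 -217.6   57. ] [np.float64(60.7), np.float64(153.1), np.float64(55.3), np.float64(155.3)]
top [[630.3, -130.1], [581.5, -128.8]] [ 605.9 -129.4  126. ] [np.float64(48.8), np.float64(48.8)]
top [[623.6, -235.8], [597.9, -235.8]] [ 610.7 -235.8   84. ] [np.float64(25.7), np.float64(25.7)]
top [[643.5, -89.6], [645.1, -256.1]] [ 644.3 -172.8   12. ] [np.float64(166.5), np.float64(166.5)]
top [[717.6, 306.4], [720.6, 146.9], [603.1, 145.3], [600.9, 303.5]] [660.6 225.5  62. ] [np.float64(116.7), np.float64(159.5), np.float64(117.5), np.float64(158.3)]
side [[603.5, 302.6], [723.3, 300.2], [728.4, 165.4], [602.3, 145.5]] [664.4 228.4  62. ] [np.float64(157.1), np.float64(119.8), np.float64(134.8), np.float64(127.7)]
top [[643.8, -90.7], [644.9, -256.3], [397.9, -259.4], [394.6, -94.7]] [ 520.3 -175.3   12. ] [np.float64(249.2), np.float64(165.6), np.float64(247.1), np.float64(164.7)]
```

Request:
{"op": "send_rows", "data": {
  "steps": [
    [[3.5, 1.8, 0, 0, 1], [3.5, 1.8, 0, 0, 1], [3.5, 1.8, 0, 0, 1], [3.5, 1.8, 0, 0, 1], [3.5, 1.8, 0, 0, 1], [3.5, 1.8, 0, 0, 1], [3.5, 1.8, 0, 0, 1], [3.5, 1.8, 0, 0, 1], [3.5, 1.8, 0, 0, 1], [3.5, 1.8, 0, 0, 1]]
  ]
}}

```text
clock: 0.93
position: [477.7, 303.4, 225.0]
ee_rot: [0.988, -0.153, -0.002, 0.005]
contact_force: [0.9, 0.2, 0.8]
gripper_width: 85.2
```

Request:
{"op": "send_rows", "data": {
  "steps": [
    [[0, 0, 0, -0.12, 1], [0, 0, 0, -0.12, 1], [0, 0, 0, -0.12, 1]]
  ]
}}

```text
clock: 1.18
position: [482.5, 295.1, 223.1]
ee_rot: [1.0, 0.026, -0.004, 0.006]
contact_force: [0.2, 0.0, -0.1]
gripper_width: 85.1
```

Request:
{"op": "send_rows", "data": {
  "steps": [
    [[2.0, 2.1, 0, 0, 1], [2.0, 2.1, 0, 0, 1], [2.0, 2.1, 0, 0, 1], [2.0, 2.1, 0, 0, 1], [0, 0, 2.5, 0, 1], [0, 0, 2.5, 0, 1], [0, 0, 2.5, 0, 1], [0, 0, 2.5, 0, 1], [0, 0, 0, 0, 1], [0, 0, 0, 0, 1]]
  ]
}}

```text
clock: 2.02
position: [570.1, 207.8, 116.9]
ee_rot: [1.0, 0.027, -0.006, 0.007]
contact_force: [0.2, -0.5, 1.0]
gripper_width: 85.3
```

```bash
python3 - <<'E'
from h import *
st(); a=shot('top','t1.png')[0]; b=shot('side','s1.png')[0]
f=lambda im,x,y,w,h:cv2.resize(im[y:y+h,x:x+w],(400,400),interpolation=cv2.INTER_CUBIC)
cv2.imwrite('pics/m2.png',np.hstack([f(a,165,140,80,80),f(b,245,110,80,80)]))
E
```

```text
{'clock': 2.017, 'joints': [0.618, 0.462, -0.179, 0.006, -0.947, 1.003], 'position': [570.139, 207.775, 116.86], 'ee_rot': [1.0, 0.027, -0.006, 0.007], 'contact_force': [0.175, -0.488, 0.999], 'gripper_width': 85.318}
```

View pics/m2.png

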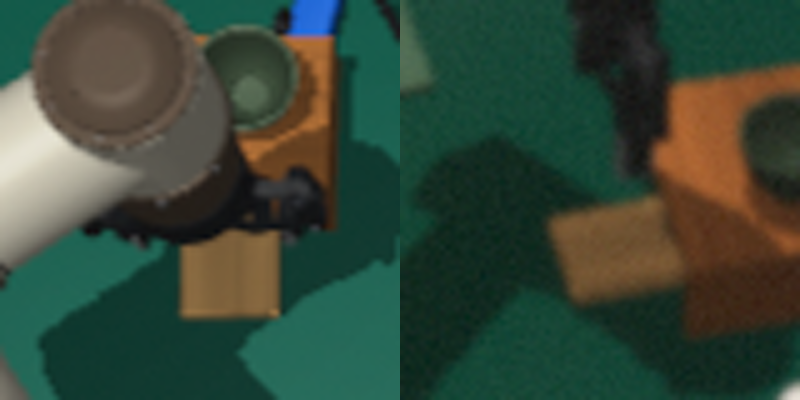

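Fingers are above the cover end (near (245,265) in the left panel), still about 9 mm too far toward -y. I'll correct that and go down.

Request:
{"op": "send_rows", "data": {
  "steps": [
    [[-0.5, -0.9, 2.5, 0, 1], [0, 0, 2.5, 0, 1], [0, 0, 2.5, 0, 1], [0, 0, 2.0, 0, 1], [0, 0, 0.7, 0, 1], [0, 0, 0, 0, 1]]
  ]
}}

```text
clock: 2.62
position: [572.9, 223.0, 26.1]
ee_rot: [1.0, 0.029, 0.007, -0.0]
contact_force: [0.3, -0.3, 0.0]
gripper_width: 85.3
```

Request:
{"op": "send_rows", "data": {
  "steps": [
    [[-0.7, 0.6, 0, 0, 1], [0, 0, 0, 0, 1], [0, 0, 0, 0, 1]]
  ]
}}

```text
clock: 2.87
position: [568.2, 217.9, 30.6]
ee_rot: [1.0, 0.03, 0.01, -0.002]
contact_force: [-0.5, -1.1, -0.0]
gripper_width: 85.7
```

```bash
python3 - <<'E'
from h import *
for i in range(4):
    s=arm.read_state();print(s['clock'],np.round(s['position'],2),np.round(s['ee_rot'],4),np.round(s['joints'],4),np.round(s['joint_vel'],3));shot('top')
E
```

```text
2.8667 [568.2  217.87  30.6 ] [ 0.9995  0.0298  0.0098 -0.0022] [ 0.6357  0.555  -0.2837  0.0117 -0.7135  0.9859] [-0.004 -0.034 -0.011 -0.007 -0.017  0.002]
2.9167 [568.13 217.84  30.74] [ 0.9995  0.0297  0.0098 -0.0022] [ 0.6357  0.5547 -0.2837  0.0115 -0.7137  0.9859] [ 0.001  0.008  0.002 -0.     0.001 -0.   ]
2.9667 [568.11 217.84  30.42] [ 0.9995  0.0297  0.0097 -0.0022] [ 0.6357  0.5552 -0.2837  0.0114 -0.7135  0.9859] [-0.001  0.012 -0.002 -0.003  0.002 -0.001]
3.0167 [567.98 217.77  30.04] [ 0.9995  0.0296  0.0094 -0.002 ] [ 0.6357  0.5558 -0.2839  0.0113 -0.7134  0.9859] [-0.001  0.013 -0.004 -0.002  0.001 -0.   ]
```

Request:
{"op": "send_rows", "data": {
  "steps": [
    [[0, 0, 0.6, 0, 1], [0, 0, 0.6, 0, 1], [0, 0, 0.6, 0, 1], [0, 0, 0.5, 0, 1], [0, 0, 0.4, 0, 1], [0, 0, 0, 0, 1], [0, 0, 0, 0, 1]]
  ]
}}

```text
clock: 3.65
position: [568.3, 217.7, -0.9]
ee_rot: [1.0, 0.03, 0.009, -0.002]
contact_force: [0.3, -0.7, 0.1]
gripper_width: 85.8
```

Request:
{"op": "send_rows", "data": {
  "steps": [
    [[0, 0, 0, 0, 0.6], [0, 0, 0, 0, 0.6], [0, 0, 0, 0, 0.6], [0, 0, 0, 0, 0.6], [0, 0, 0, 0, 0.6], [0, 0, 0, 0, 0.6]]
  ]
}}

```text
clock: 4.15
position: [568.3, 217.6, -0.2]
ee_rot: [1.0, 0.029, 0.009, -0.001]
contact_force: [0.4, 0.3, -1.2]
gripper_width: 64.9
```

Request:
{"op": "send_rows", "data": {
  "steps": [
    [[-0.6, 0, 0, 0, 0.6], [-1.0, 0, 0, 0, 0.6], [-1.2, 0, 0, 0, 0.6], [-1.2, 0, 0, 0, 0.6], [-1.2, 0, 0, 0, 0.6], [-1.2, 0, 0, 0, 0.6], [-1.0, 0, 0, 0, 0.6], [-0.8, 0, 0, 0, 0.6], [0, 0, 0, 0, 0.6], [0, 0, 0, 0, 0.6]]
  ]
}}

```text
clock: 4.98
position: [479.8, 212.7, -0.3]
ee_rot: [0.999, 0.031, 0.011, -0.003]
contact_force: [0.6, 0.5, -1.5]
gripper_width: 64.6
```

Request:
{"op": "send_rows", "data": {
  "steps": [
    [[0, 0, 0, 0, 1], [0, 0, 0, 0, 1], [0, 0, 0, 0, 1], [0, 0, 0, 0, 1], [0, 0, -1.0, 0, 1], [0, 0, -1.5, 0, 1], [0, 0, -2.0, 0, 1], [0, 0, -2.0, 0, 1], [0, 0, -1.0, 0, 1], [0, 0, 0, 0, 1]]
  ]
}}

```text
clock: 5.82
position: [480.8, 212.4, 80.4]
ee_rot: [0.999, 0.03, 0.012, -0.003]
contact_force: [-0.5, 0.0, 0.1]
gripper_width: 85.1
```

Request:
{"op": "send_rows", "data": {
  "steps": [
    [[-1.5, 0, -1.0, 0, 1], [-2.5, 0, -2, 0, 1], [-2.5, 0, -2, 0, 1], [-2.5, 0, -2, 0, 1], [-1.5, 0, -1, 0, 1], [0, 0, 0, 0, 1], [0, 0, 0, 0, 1]]
  ]
}}

```text
clock: 6.4
position: [371.1, 204.7, 160.6]
ee_rot: [1.0, 0.028, 0.012, -0.004]
contact_force: [-0.1, -0.1, -0.0]
gripper_width: 85.2
```

```bash
python3 - <<'E'
from h import *
st(); a=shot('top','t2.png')[0]; b=shot('side','s2.png')[0]
f=lambda im,x,y,w,h:cv2.resize(im[y:y+h,x:x+w],(400,400),interpolation=cv2.INTER_CUBIC)
cv2.imwrite('pics/m3.png',np.hstack([f(a,170,160,80,80),f(b,235,120,80,80)]))
E
```

```text
{'clock': 6.4, 'joints': [0.902, 0.099, -0.586, 0.019, -0.864, 0.714], 'position': [371.072, 204.652, 160.554], 'ee_rot': [1.0, 0.028, 0.012, -0.004], 'contact_force': [-0.13, -0.093, -0.031], 'gripper_width': 85.217}
```

View pics/m3.png

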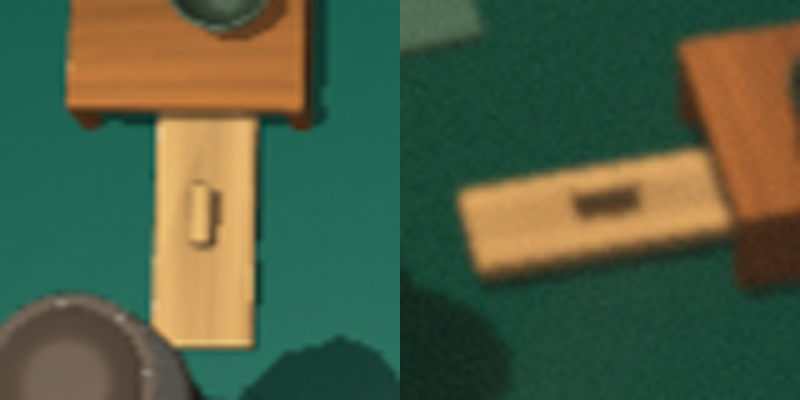

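The cover lies flat, with its handle at about (200,214) in the left panel and well in front of the bridge. Next I'll work out the handle position and yaw.

```bash
python3 - <<'E'
from h import *
def f(n,pts,off,o,z):
    p=ray(n,(np.array(pts,float)-o+.5)/5-.5+off,z);print(n,p[:,:2].round(1).tolist(),p[:,:2].mean(0).round(1));return p
f('top',[(193,183),(211,183),(190,243),(207,246)],[170,160],[0,0],42)
p=f('top',[(152,347),(255,347),(157,122),(257,122)],[170,160],[0,0],20)
for i in(0,1): d=p[i+2]-p[i];print('yaw',np.arctan2(d[1],d[0]))
p=f('side',[(457,191),(481,277),(700,152),(730,232)],[235,120],[400,0],20)
for i in(0,1): d=p[i+2]-p[i];print('yaw',np.arctan2(d[1],d[0]))
E
```

```text
top [[555.6, 220.4], [555.9, 208.5], [515.1, 220.3], [513.4, 209.0]] [535.  214.5]
top [[448.4, 245.3], [450.1, 176.9], [601.7, 250.2], [603.4, 182.6]] [525.9 213.7]
yaw 0.03228035257881325
yaw 0.03774914518308538
side [[452.4, 243.6], [454.7, 170.4], [605.3, 245.1], [607.9, 175.0]] [530.1 208.5]
yaw 0.009610158972371642
yaw 0.029858106113144177
```

Request:
{"op": "send_rows", "data": {
  "steps": [
    [[1.5, 0, 0, 0, 1], [2.2, 0, 0.8, 0, 1], [2.2, 0, 1.0, 0, 1], [2.2, 0, 1.0, 0, 1], [2.2, 0, 1.0, 0, 1], [2.2, 0, 1.0, 0, 1], [2.0, 0, 1.0, 0, 1], [1.2, 0, 0.8, 0, 1], [0, 0, 0, 0, 1], [0, 0, 0, 0, 1]]
  ]
}}

```text
clock: 7.33
position: [543.2, 208.8, 78.8]
ee_rot: [1.0, 0.024, 0.004, 0.003]
contact_force: [0.2, 0.7, -0.6]
gripper_width: 85.3
```

Request:
{"op": "send_rows", "data": {
  "steps": [
    [[-0.4, -0.3, 0.4, 0, 1], [-0.4, -0.3, 1.0, 0, 1], [0, 0, 1.2, 0, 1], [0, 0, 1.2, 0, 1], [0, 0, 0.8, 0, 1], [0, 0, 0.4, 0, 1], [0, 0, 0, 0, 1], [0, 0, 0, 0, 1]]
  ]
}}

```text
clock: 8.0
position: [530.8, 214.1, 25.6]
ee_rot: [1.0, 0.024, 0.003, 0.004]
contact_force: [0.0, -0.4, 0.8]
gripper_width: 85.3
```

Request:
{"op": "send_rows", "data": {
  "steps": [
    [[0.45, 0, 0.1, 0, 1], [0, 0, 0, 0, 1], [0, 0, 0, 0, 0], [0, 0, 0, 0, 0], [0, 0, 0, 0, 0], [0, 0, 0, 0, 0], [0, 0, 0, 0, 0], [0, 0, 0, 0, 0], [0, 0, 0, 0, 0], [0, 0, 0, 0, 0]]
  ]
}}

```text
clock: 8.83
position: [537.4, 215.2, 27.7]
ee_rot: [1.0, 0.024, 0.006, 0.002]
contact_force: [0.1, 0.4, 0.3]
gripper_width: 12.3
```

Request:
{"op": "send_rows", "data": {
  "steps": [
    [[0, 0, -0.4, 0, 0], [0, 0, -0.8, 0, 0], [0, 0, -1.2, 0, 0], [0, 0, -1.5, 0, 0], [0, 0, -1.5, 0, 0], [0, 0, -1.5, 0, 0], [0, 0, -1.2, 0, 0], [0, 0, -0.8, 0, 0], [0, 0, -0.3, 0, 0], [0, 0, 0, 0, 0]]
  ]
}}

```text
clock: 9.67
position: [531.6, 212.7, 119.8]
ee_rot: [1.0, 0.022, -0.001, 0.005]
contact_force: [0.2, -0.5, -2.1]
gripper_width: 12.6
```

Request:
{"op": "send_rows", "data": {
  "steps": [
    [[0, 0.8, 0, 0, 0], [-0.2, 1.6, 0, 0, 0], [-0.3, 2.2, 0, 0, 0], [-0.3, 2.5, 0, 0, 0], [-0.3, 2.5, 0, 0, 0], [-0.3, 2.5, 0, 0, 0], [-0.3, 2.5, 0, 0, 0], [-0.3, 2.5, 0, 0, 0], [-0.3, 2.5, 0, 0, 0], [-0.3, 2.5, 0, 0, 0]]
  ]
}}

```text
clock: 10.5
position: [507.7, -24.8, 116.7]
ee_rot: [1.0, 0.024, -0.007, 0.007]
contact_force: [0.1, 0.3, -1.4]
gripper_width: 12.1
```

Request:
{"op": "send_rows", "data": {
  "steps": [
    [[-0.3, 2.5, 0, 0, 0], [-0.3, 2.5, 0, 0, 0], [-0.3, 2.5, 0, 0, 0], [-0.3, 2.5, 0, 0, 0], [-0.3, 2.5, 0, 0.02, 0], [-0.2, 2.0, 0, 0.02, 0], [-0.1, 1.5, 0, 0, 0], [0, 0.8, 0, 0, 0], [0, 0, 0, 0, 0], [0, 0, 0, 0, 0]]
  ]
}}

```text
clock: 11.33
position: [478.9, -214.9, 113.2]
ee_rot: [1.0, -0.005, -0.016, 0.006]
contact_force: [-1.0, 0.6, -1.1]
gripper_width: 12.0
```

Request:
{"op": "send_rows", "data": {
  "steps": [
    [[0.3, 0, -0.7, 0, 0], [0.3, 0, -0.7, 0, 0], [0.3, 0, -0.7, 0, 0], [0.3, 0, -0.7, 0, 0], [0.2, 0, -0.7, 0, 0], [0, 0, -0.7, 0, 0], [0, 0, -0.7, 0, 0], [0, 0, -0.7, 0, 0], [0, 0, 0, 0, 0], [0, 0, 0, 0, 0]]
  ]
}}

```text
clock: 12.17
position: [497.9, -210.3, 176.4]
ee_rot: [1.0, -0.001, -0.015, 0.006]
contact_force: [0.9, 0.3, -1.9]
gripper_width: 12.5
```

Request:
{"op": "send_rows", "data": {
  "steps": [
    [[0, 0, 2.0, 0, 0], [0, 0, 2.5, 0, 0], [0, 0, 0.5, 0, 0], [0, 0, 0, 0, 0], [0, 0, 0, 0, 0]]
  ]
}}

```text
clock: 12.58
position: [496.6, -211.4, 126.4]
ee_rot: [1.0, -0.001, -0.014, 0.007]
contact_force: [-0.0, -0.1, -1.7]
gripper_width: 12.2
```

Request:
{"op": "send_rows", "data": {
  "steps": [
    [[0, 0, 1.0, 0, 0], [0, 0, 1.0, 0, 0], [0, 0, 0.5, 0, 0], [0, 0, 0, 0, 0], [0, 0, 0, 0, 0]]
  ]
}}

```text
clock: 13.0
position: [497.7, -212.7, 103.8]
ee_rot: [1.0, -0.001, -0.011, 0.008]
contact_force: [-1.2, 1.4, 2.3]
gripper_width: 12.2
```

```bash
python3 - <<'E'
from h import *
st(); a=shot('top','t3.png')[0]; b=shot('side','s3.png')[0]
f=lambda im,x,y,w,h:cv2.resize(im[y:y+h,x:x+w],(400,600),interpolation=cv2.INTER_CUBIC)
cv2.imwrite('pics/m4.png',np.hstack([f(a,310,180,50,75),cv2.resize(b[235:235+90,250:350],None,fx=4,fy=6.6667)]))
E
```

```text
{'clock': 13.0, 'joints': [-0.094, 0.38, -0.367, 0.023, -0.845, 1.648], 'position': [497.717, -212.716, 103.789], 'ee_rot': [1.0, -0.001, -0.011, 0.008], 'contact_force': [-1.214, 1.376, 2.324], 'gripper_width': 12.169}
```

View pics/m4.png

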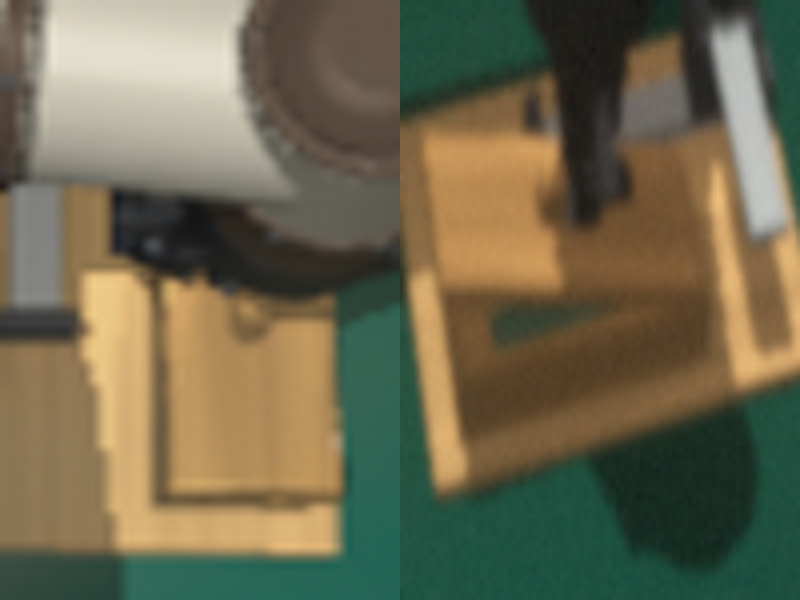

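The cover is over the box. In the left panel its free-end corners are at about (165,497) and (338,495). I'll cast those and compare them with the rim.

```bash
python3 - <<'E'
from h import *
p=ray('top',(np.array([(165,497),(339,496),(163,300),(337,300)],float)+.5)/8-.5+[310,180],99);print(p.round(1),np.diff(p[[0,2]],axis=0),np.diff(p[[1,3]],axis=0))
p=ray('side',((np.array([(440,291),(421,133)],float)-[400,0]+.5)/[4,6.6667])-.5+[250,235],99);print(p.round(1))
E
```

```text
[[ 407.4 -178.6   99. ]
 [ 409.5 -246.7   99. ]
 [ 485.8 -177.3   99. ]
 [ 487.5 -246.1   99. ]] [[78.33414872  1.21300904  0.        ]] [[77.93512988  0.57478043  0.        ]]
[[ 410.5 -231.5   99. ]
 [ 411.3 -163.    99. ]]
```

```bash
python3 - <<'E'
from h import *
W=world('top',np.load('pics/t3.png.npy'))
for v in range(216,244,3): print('top',v,[W[v,u].round(0).tolist() for u in(333,340,347)])
W=world('side',np.load('pics/s3.png.npy'))
for v in range(256,290,3): print('side',v,[W[v,u].round(0).tolist() for u in(262,272,282,305,315,325)])
st()
E
```

```text
top 216 [[490.0, -187.0, 98.0], [486.0, -207.0, 120.0], [464.0, -210.0, 250.0]]
top 219 [[479.0, -187.0, 102.0], [476.0, -206.0, 123.0], [481.0, -232.0, 97.0]]
top 222 [[469.0, -186.0, 108.0], [470.0, -209.0, 102.0], [471.0, -231.0, 103.0]]
top 225 [[460.0, -187.0, 104.0], [461.0, -209.0, 100.0], [461.0, -231.0, 105.0]]
top 228 [[449.0, -186.0, 111.0], [450.0, -208.0, 113.0], [450.0, -230.0, 111.0]]
top 231 [[440.0, -186.0, 112.0], [439.0, -207.0, 117.0], [441.0, -229.0, 113.0]]
top 234 [[430.0, -185.0, 116.0], [429.0, -206.0, 122.0], [430.0, -229.0, 118.0]]
top 237 [[419.0, -184.0, 126.0], [420.0, -206.0, 122.0], [420.0, -228.0, 125.0]]
top 240 [[410.0, -184.0, 126.0], [410.0, -206.0, 125.0], [411.0, -228.0, 124.0]]
top 243 [[414.0, -197.0, 12.0], [415.0, -220.0, 11.0], [415.0, -243.0, 12.0]]
side 256 [[426.0, -182.0, 116.0], [450.0, -182.0, 108.0], [475.0, -182.0, 101.0], [544.0, -146.0, 25.0], [572.0, -144.0, 14.0], [598.0, -150.0, 14.0]]
side 259 [[424.0, -193.0, 120.0], [448.0, -192.0, 111.0], [473.0, -191.0, 101.0], [511.0, -262.0, 196.0], [558.0, -189.0, 71.0], [596.0, -156.0,
[... 1028 characters left out ...]
-247.0, 70.0], [569.0, -246.0, 59.0]]
side 283 [[417.0, -220.0, 55.0], [443.0, -214.0, 37.0], [468.0, -214.0, 28.0], [520.0, -243.0, 58.0], [545.0, -243.0, 48.0], [570.0, -245.0, 43.0]]
side 286 [[416.0, -227.0, 53.0], [443.0, -214.0, 22.0], [463.0, -237.0, 54.0], [520.0, -245.0, 46.0], [545.0, -245.0, 37.0], [571.0, -245.0, 28.0]]
side 289 [[415.0, -225.0, 35.0], [438.0, -242.0, 56.0], [462.0, -245.0, 52.0], [520.0, -244.0, 30.0], [545.0, -248.0, 28.0], [573.0, -244.0, 11.0]]
{'clock': 13.1, 'joints': [-0.094, 0.38, -0.367, 0.023, -0.845, 1.648], 'position': [497.704, -212.664, 103.728], 'ee_rot': [1.0, -0.001, -0.011, 0.008], 'contact_force': [-0.982, 1.305, 1.83], 'gripper_width': 12.247}
```

The depth data shows the cover has pivoted in the pads by about 0.35 rad, with its +x end down on the +x rim and the block already inside the opening. Pressing down gently should level it, so I'll go slowly and watch the force.

Request:
{"op": "send_rows", "data": {
  "steps": [
    [[-0.1, 0, 0.3, 0, 0], [-0.1, 0, 0.3, 0, 0], [0, 0, 0.3, 0, 0], [0, 0, 0.3, 0, 0], [0, 0, 0, 0, 0]]
  ]
}}

```text
clock: 13.52
position: [493.9, -213.7, 97.8]
ee_rot: [1.0, 0.001, -0.011, 0.009]
contact_force: [0.4, 2.2, 2.7]
gripper_width: 12.5
```

Request:
{"op": "send_rows", "data": {
  "steps": [
    [[0.2, 0, 0.3, 0, 0], [0, 0, 0.4, 0, 0], [0, 0, 0.4, 0, 0], [0, 0, 0.4, 0, 0], [0, 0, 0.3, 0, 0], [0, 0, 0, 0, 0], [0, 0, 0, 0, 0]]
  ]
}}

```text
clock: 14.1
position: [490.4, -215.3, 85.7]
ee_rot: [1.0, 0.002, -0.015, 0.01]
contact_force: [-1.3, 2.3, 2.4]
gripper_width: 12.4
```

```bash
cat >> h.py <<'E'
def plane(n,d,y0,y1,x0=400,x1=580,zl=55,zh=135):
    # fit of the cover's top in depth: excludes the handle/gripper by robust refit
    W=world(n,d).reshape(-1,3);m=(W[:,0]>x0)&(W[:,0]<x1)&(W[:,1]>y0)&(W[:,1]<y1)&(W[:,2]>zl)&(W[:,2]<zh);P=W[m]
    w=np.ones(len(P),bool)
    for _ in range(12):
        c=np.linalg.lstsq(np.c_[P[w,:2]-[492.5,-212.5],np.ones(w.sum())],P[w,2],rcond=None)[0]
        r=P[:,2]-np.c_[P[:,:2]-[492.5,-212.5],np.ones(len(P))]@c; w=abs(r)<max(5,1.5*np.median(abs(r)))
    print(n,'slope x,y, z at centre',c.round(3),w.sum(),len(P),'x',np.percentile(P[w,0],[.5,99.5]).round(1),'y',np.percentile(P[w,1],[1,99]).round(1))
E
python3 - <<'E'
from h import *
st(); plane('top',shot('top','t4.png')[1],-250,-175); plane('side',shot('side','s4.png')[1],-246,-178)
E
```

```text
{'clock': 14.1, 'joints': [-0.097, 0.398, -0.4, 0.032, -0.801, 1.649], 'position': [490.392, -215.288, 85.696], 'ee_rot': [1.0, 0.002, -0.015, 0.01], 'contact_force': [-1.286, 2.327, 2.355], 'gripper_width': 12.377}
top slope x,y, z at centre [-1.0100e-01 -2.5000e-02  7.6604e+01] 460 546 x [402.  486.9] y [-246.8 -182.8]
side slope x,y, z at centre [-1.0300e-01 -9.0000e-03  7.6423e+01] 1214 1370 x [403.3 571.2] y [-245.  -183.5]
```

Pitch is down to 0.10. The tool has drifted about 4 mm to -x and 2 mm to -y, so I'll correct that before the last bit down.

Request:
{"op": "send_rows", "data": {
  "steps": [
    [[0.25, -0.15, 0, 0, 0], [0.25, -0.15, 0, 0, 0], [0, 0, 0, 0, 0]]
  ]
}}

```text
clock: 14.45
position: [494.9, -213.0, 85.7]
ee_rot: [1.0, 0.001, -0.016, 0.011]
contact_force: [-1.3, 0.3, 3.6]
gripper_width: 12.3
```

```bash
python3 - <<'E'
from h import *
st(); plane('top',shot('top','t5.png')[1],-250,-175); plane('side',shot('side','s5.png')[1],-246,-178)
E
```

```text
{'clock': 14.45, 'joints': [-0.091, 0.403, -0.391, 0.034, -0.807, 1.641], 'position': [494.876, -212.955, 85.684], 'ee_rot': [1.0, 0.001, -0.016, 0.011], 'contact_force': [-1.277, 0.33, 3.642], 'gripper_width': 12.26}
top slope x,y, z at centre [-9.7000e-02 -2.0000e-02  7.7563e+01] 425 563 x [406.9 493.9] y [-245.3 -179.5]
side slope x,y, z at centre [-1.0500e-01 -9.0000e-03  7.6887e+01] 1257 1478 x [407.7 575.5] y [-245.7 -181.8]
```

Request:
{"op": "send_rows", "data": {
  "steps": [
    [[0.06, 0, 0.3, 0, 0], [0.06, 0, 0.3, 0, 0], [0.06, 0, 0.3, 0, 0], [0.04, 0, 0.2, 0, 0], [0, 0, 0, 0, 0], [0, 0, 0, 0, 0]]
  ]
}}

```text
clock: 15.05
position: [495.5, -213.7, 77.6]
ee_rot: [1.0, 0.002, -0.017, 0.011]
contact_force: [-1.1, 1.2, 3.6]
gripper_width: 12.2
```

```bash
python3 - <<'E'
from h import *
st(); plane('top',shot('top','t6.png')[1],-250,-175); plane('side',shot('side','s6.png')[1],-246,-178)
E
```

```text
{'clock': 15.05, 'joints': [-0.092, 0.416, -0.397, 0.036, -0.79, 1.641], 'position': [495.497, -213.702, 77.623], 'ee_rot': [1.0, 0.002, -0.017, 0.011], 'contact_force': [-1.097, 1.24, 3.562], 'gripper_width': 12.241}
top slope x,y, z at centre [-1.4000e-02 -7.0000e-03  6.8661e+01] 419 545 x [410.2 495.2] y [-245.3 -180.7]
side slope x,y, z at centre [-7.000e-03 -8.000e-03  6.888e+01] 1246 1416 x [411.  579.2] y [-245.3 -182.5]
```

It's level at z≈68.8, against 69 expected when seated. A light press, then let go and rise.

Request:
{"op": "send_rows", "data": {
  "steps": [
    [[0, 0, 0.2, 0, 0], [0, 0, 0, 0, 0.3], [0, 0, 0, 0, 0.5], [0, 0, 0, 0, 0.8], [0, 0, 0, 0, 0.8], [0, 0, 0, 0, 0.8]]
  ]
}}

```text
clock: 15.65
position: [496.3, -213.6, 75.3]
ee_rot: [1.0, 0.002, -0.017, 0.012]
contact_force: [0.5, -0.4, -0.4]
gripper_width: 68.0
```

Request:
{"op": "send_rows", "data": {
  "steps": [
    [[0, 0, -0.8, 0, 0.8], [0, 0, -1.5, 0, 0.8], [0, 0, -2, 0, 0.8], [0, 0, -2, 0, 1], [0, 0, -2.0, 0, 1], [-1, 0, -2.0, 0, 1], [-2.5, 0, -1, 0, 1], [-2.5, 0, 0, 0, 1], [-2, 0, 0, 0, 1], [0, 0, 0, 0, 1]]
  ]
}}

```text
clock: 16.48
position: [418.9, -211.4, 198.6]
ee_rot: [1.0, 0.003, -0.018, 0.012]
contact_force: [0.4, 0.5, -0.2]
gripper_width: 85.4
```

```bash
python3 - <<'E'
from h import *
st(); a,d=shot('top','t7.png');plane('top',d,-250,-175);b,d=shot('side','s7.png'); plane('side',d,-246,-178)
cv2.imwrite('pics/m5.png',np.hstack([cv2.resize(a[160:260,292:367],None,fx=5,fy=5,interpolation=2),cv2.resize(b[215:315,245:330],None,fx=5,fy=5,interpolation=2)]))
E
```

```text
{'clock': 16.483, 'joints': [-0.101, 0.159, -0.408, 0.032, -1.036, 1.661], 'position': [418.932, -211.403, 198.6], 'ee_rot': [1.0, 0.003, -0.018, 0.012], 'contact_force': [0.36, 0.52, -0.218], 'gripper_width': 85.433}
top slope x,y, z at centre [ 3.0000e-03 -5.0000e-03  6.8372e+01] 155 188 x [410.1 579.4] y [-245.1 -182.5]
side slope x,y, z at centre [ 0.000e+00 -7.000e-03  6.818e+01] 1368 1542 x [410.9 578.8] y [-245.7 -182.4]
```

View pics/m5.png

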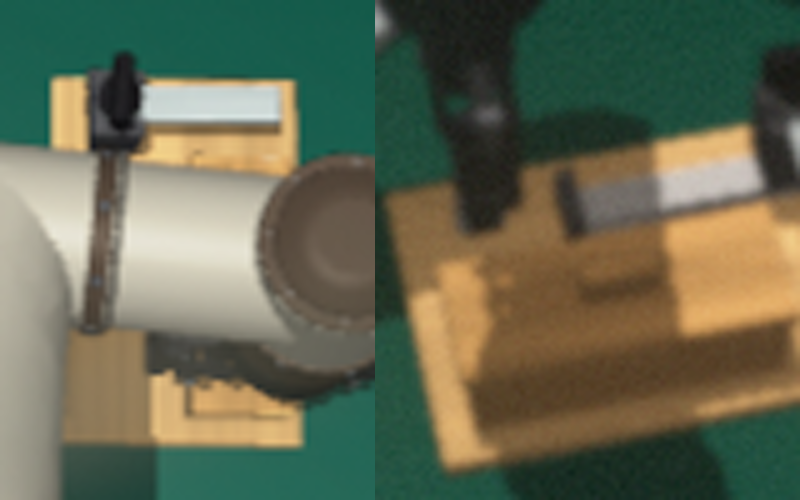

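The cover sits flat (z≈68.3, level to 0.007, centred at x≈494.8). Next I'll locate the knob bar by height and colour.

```bash
python3 - <<'E'
from h import *
for n,f in(('top','t7'),('side','s7'),('top','top0'),('side','side0')):
    W=world(n,np.load(f'pics/{f}.png.npy'));im=cv2.imread(f'pics/{f}.png')
    m=(abs(W[...,0]-610)<45)&(abs(W[...,1]+131)<35)&(W[...,2]>112)&(W[...,2]<140);P=W[m]
    q=np.argwhere(m)[:,::-1].astype(np.float32)
    r=cv2.minAreaRect(q);b=cv2.boxPoints(r);p=ray(n,b,126)
    print(f,m.sum(),P.mean(0).round(1),np.percentile(P[:,:2],[2,98],axis=0).round(1).tolist(),'ray',ray(n,q,126).mean(0).round(1),p[:,:2].round(0).tolist())
E
```

```text
t7 58 [ 608.8 -131.5  124.6] [[587.1, -136.6], [631.7, -126.5]] ray [ 608.4 -131.4  126. ] [[631.0, -126.0], [631.0, -136.0], [586.0, -136.0], [586.0, -127.0]]
s7 122 [ 609.8 -136.2  122.4] [[587.5, -141.8], [631.8, -128.0]] ray [ 608.8 -138.8  126. ] [[587.0, -128.0], [634.0, -130.0], [630.0, -152.0], [584.0, -151.0]]
top0 59 [ 608.5 -131.4  124.4] [[587.6, -136.7], [631.3, -126.4]] ray [ 608.1 -131.3  126. ] [[631.0, -123.0], [631.0, -136.0], [586.0, -136.0], [586.0, -124.0]]
side0 130 [ 609.7 -136.5  121.6] [[588.1, -142.6], [631.1, -127.5]] ray [ 608.6 -139.5  126. ] [[587.0, -128.0], [634.0, -130.0], [630.0, -152.0], [584.0, -151.0]]
```

Request:
{"op": "send_rows", "data": {
  "steps": [
    [[1.0, -0.4, 0, 0, 1], [2.2, -0.9, 0, 0, 1], [2.5, -1.1, 0, 0, 1], [2.5, -1.1, 0, 0, 1], [2.5, -1.1, 0, 0, 1], [2.5, -1.1, 0, 0, 1], [2.2, -0.9, 0, 0, 1], [1.4, -0.6, 0, 0, 1], [0, 0, 0, 0, 1], [0, 0, 0, 0, 1]]
  ]
}}

```text
clock: 17.42
position: [610.8, -131.2, 184.8]
ee_rot: [1.0, 0.004, -0.017, 0.014]
contact_force: [-0.3, -0.1, -0.2]
gripper_width: 85.3
```

Request:
{"op": "send_rows", "data": {
  "steps": [
    [[0, -0.1, 0.8, 0, 1], [0, 0, 1.5, 0, 1], [0, 0, 1.5, 0, 1], [0, 0, 1.5, 0, 1], [0, 0, 1.2, 0, 1], [0, 0, 0.6, 0, 1], [0, 0, 0.3, 0, 1], [0, 0, 0, 0, 1], [0, 0, 0, 0, 1]]
  ]
}}

```text
clock: 18.17
position: [605.2, -133.4, 104.1]
ee_rot: [1.0, 0.003, -0.019, 0.014]
contact_force: [0.4, 0.1, -0.1]
gripper_width: 85.6
```

Request:
{"op": "send_rows", "data": {
  "steps": [
    [[0.4, -0.1, -0.2, 0, 1], [0, 0, 0, 0, 1], [0, 0, 0, 0, 0], [0, 0, 0, 0, 0], [0, 0, 0, 0, 0], [0, 0, 0, 0, 0], [0, 0, 0, 0, 0], [0, 0, 0, 0, 0], [0, 0, 0, 0, 0], [0, 0, 0, 0, 0]]
  ]
}}

```text
clock: 19.0
position: [611.9, -132.0, 110.2]
ee_rot: [1.0, 0.003, -0.015, 0.013]
contact_force: [1.2, 0.0, -0.7]
gripper_width: 11.6
```

Request:
{"op": "send_rows", "data": {
  "steps": [
    [[-0.5, 0, 0, 0, 0], [-0.8, 0, 0, 0, 0], [-0.9, 0, 0, 0, 0], [-0.9, 0, 0, 0, 0], [-0.9, 0, 0, 0, 0], [-0.9, 0, 0, 0, 0], [-0.8, 0, 0, 0, 0], [-0.6, 0, 0, 0, 0], [0, 0, 0, 0, 0]]
  ]
}}

```text
clock: 19.75
position: [545.3, -133.1, 110.3]
ee_rot: [1.0, 0.003, -0.01, 0.013]
contact_force: [6.6, -1.9, -7.8]
gripper_width: 11.4
```

Request:
{"op": "send_rows", "data": {
  "steps": [
    [[-0.4, 0, 0, 0, 0], [-0.3, 0, 0, 0, 0], [0, 0, 0, 0, 0]]
  ]
}}

```text
clock: 20.0
position: [545.4, -133.1, 110.2]
ee_rot: [1.0, 0.004, 0.001, 0.013]
contact_force: [0.2, -0.4, -0.1]
gripper_width: 11.3
```

```bash
python3 - <<'E'
from h import *
st(); a,d=shot('top','t8.png');b,d2=shot('side','s8.png'); plane('side',d2,-246,-195,400,500)
W=world('side',d2);m=(abs(W[...,2]-84)<5)&(abs(W[...,1]+220)<20)&(abs(W[...,0]-560)<60);print('arm x',m.sum(),W[m].mean(0).round(1) if m.any() else 0)
cv2.imwrite('pics/m6.png',np.hstack([cv2.resize(a[160:260,292:367],None,fx=5,fy=5,interpolation=2),cv2.resize(b[215:315,260:345],None,fx=5,fy=5,interpolation=2)]))
E
```

```text
{'clock': 20.0, 'joints': [0.064, 0.392, -0.331, 0.036, -0.848, 1.49], 'position': [545.426, -133.062, 110.241], 'ee_rot': [1.0, 0.004, 0.001, 0.013], 'contact_force': [0.208, -0.359, -0.078], 'gripper_width': 11.336}
side slope x,y, z at centre [-3.0000e-03 -0.0000e+00  6.8292e+01] 575 679 x [410.4 499.1] y [-245.7 -195.5]
arm x 161 [ 539.7 -219.7   83.6]
```

View pics/m6.png

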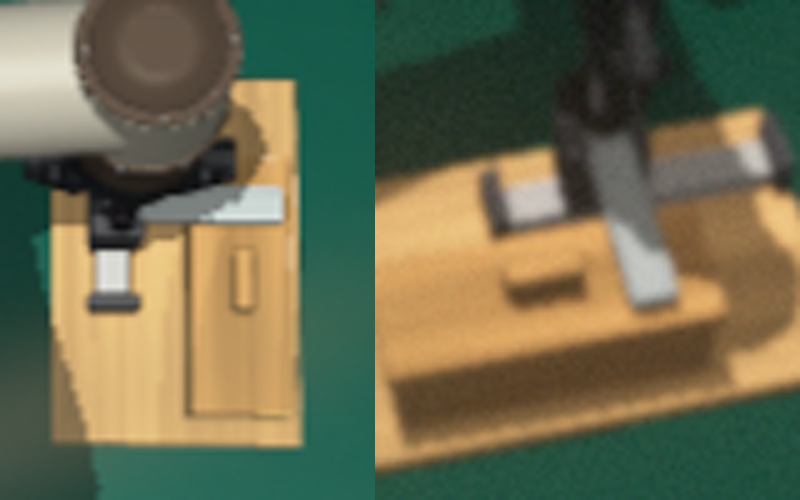

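```bash
python3 - <<'E'
from h import *
for f in('side0','s7','s8'):
    W=world('side',np.load(f'pics/{f}.png.npy'));m=(abs(W[...,2]-84)<5)&(abs(W[...,1]+215)<22)&(W[...,0]>515)&(W[...,0]<650);print(f,m.sum(),np.median(W[m],0).round(1),np.percentile(W[m][:,0],[3,97]).round(1))
E
```

```text
side0 142 [ 611.  -216.4   83. ] [600.1 622.8]
s7 142 [ 611.6 -214.3   83.1] [599.6 622.2]
s8 144 [ 544.7 -214.9   83.1] [533.8 556.1]
```

Request:
{"op": "send_rows", "data": {
  "steps": [
    [[-0.3, 0, 0, 0, 0], [-0.3, 0, 0, 0, 0]]
  ]
}}

```text
clock: 20.27
position: [545.4, -132.9, 110.5]
ee_rot: [1.0, 0.004, 0.008, 0.014]
contact_force: [12.8, -3.8, -11.7]
gripper_width: 11.5
```

The hold-down is hard against its stop (12.8 N, no motion). Now I'll turn the knob clockwise.

Request:
{"op": "send_rows", "data": {
  "steps": [
    [[0.1, 0, 0, 0, 0], [0, 0, 0, 0.1, 0], [0, 0, 0, 0.12, 0], [0, 0, 0, 0.12, 0], [0, 0, 0, 0.12, 0], [0, 0, 0, 0.12, 0], [0, 0, 0, 0.12, 0], [0, 0, 0, 0.12, 0]]
  ]
}}

```text
clock: 20.93
position: [544.7, -134.9, 110.4]
ee_rot: [0.912, -0.409, 0.013, 0.011]
contact_force: [3.5, -2.4, -3.8]
gripper_width: 11.3
```

Request:
{"op": "send_rows", "data": {
  "steps": [
    [[0, 0, 0, 0.12, 0], [0, 0, 0, 0.12, 0], [0, 0, 0, 0.12, 0], [0, 0, 0, 0.12, 0], [0, 0, 0, 0.1, 0], [0, 0, 0, 0, 0]]
  ]
}}

```text
clock: 21.43
position: [543.4, -135.7, 110.4]
ee_rot: [0.75, -0.661, 0.016, 0.007]
contact_force: [4.3, -0.9, -4.7]
gripper_width: 11.5
```

Request:
{"op": "send_rows", "data": {
  "steps": [
    [[0, 0, 0, 0.08, 0], [0, 0, 0, 0.08, 0], [0, 0, 0, 0, 0]]
  ]
}}

```text
clock: 21.68
position: [543.3, -135.7, 110.6]
ee_rot: [-0.705, 0.709, -0.018, -0.009]
contact_force: [3.7, -1.9, -6.3]
gripper_width: 11.5
```

```bash
python3 - <<'E'
from h import *
print(arm.read_state()['wrist_torque']);st()
E
```

```text
[-0.07419322 -0.74981103  2.67612861]
{'clock': 21.683, 'joints': [0.065, 0.384, -0.35, 0.052, -0.827, -0.106], 'position': [543.254, -135.696, 110.552], 'ee_rot': [-0.705, 0.709, -0.018, -0.009], 'contact_force': [3.699, -1.891, -6.328], 'gripper_width': 11.518}
```

The knob is at its stop (2.7 N m wrist moment). Opening and retreating.

Request:
{"op": "send_rows", "data": {
  "steps": [
    [[0, 0, 0, 0, 0.5], [0, 0, 0, 0, 0.5], [0, 0, 0, 0, 0.5], [0, 0, 0, 0, 0.5], [0, 0, -1.0, 0, 0.5], [0, 0, -2.0, 0, 0.5], [0, 0, -2.0, 0, 0.5], [0, 0, -2.0, 0, 0.5], [0, 0, -2.0, 0, 0.5], [0, 0, 0, 0, 0.5]]
  ]
}}

```text
clock: 22.52
position: [536.7, -133.0, 208.2]
ee_rot: [-0.703, 0.711, -0.014, -0.011]
contact_force: [0.5, -0.3, -0.2]
gripper_width: 42.5
```

Request:
{"op": "send_rows", "data": {
  "steps": [
    [[0, -2, 0, 0, 0.5], [0, -3.0, 0, 0, 0.5], [0, -3.0, 0, 0, 0.5], [0, -3.0, 0, 0, 0.5], [0, -2.0, 0, 0, 0.5], [0, 0, 0, 0, 0.5]]
  ]
}}

```text
clock: 23.02
position: [668.8, -135.9, 216.5]
ee_rot: [-0.701, 0.713, -0.015, -0.007]
contact_force: [0.6, -0.5, -1.5]
gripper_width: 42.5
```

```bash
python3 - <<'E'
from h import *
st(); a,d=shot('top','t9.png');b,d2=shot('side','s9.png'); plane('side',d2,-246,-195,400,500)
W=world('side',d2);m=(abs(W[...,2]-84)<5)&(abs(W[...,1]+215)<22)&(W[...,0]>515)&(W[...,0]<650);print('arm',m.sum(),np.median(W[m],0).round(1))
cv2.imwrite('pics/m7.png',np.hstack([cv2.resize(a[160:260,292:367],None,fx=5,fy=5,interpolation=2),cv2.resize(b[215:315,260:345],None,fx=5,fy=5,interpolation=2)]))
E
```

```text
{'clock': 23.017, 'joints': [0.05, 0.484, 0.116, 0.035, -1.194, -0.079], 'position': [668.813, -135.93, 216.489], 'ee_rot': [-0.701, 0.713, -0.015, -0.007], 'contact_force': [0.608, -0.453, -1.479], 'gripper_width': 42.541}
side slope x,y, z at centre [4.0000e-03 4.0000e-03 6.8763e+01] 567 671 x [410.6 499.4] y [-245.5 -195.9]
arm 147 [ 544.8 -214.3   83.3]
```

View pics/m7.png

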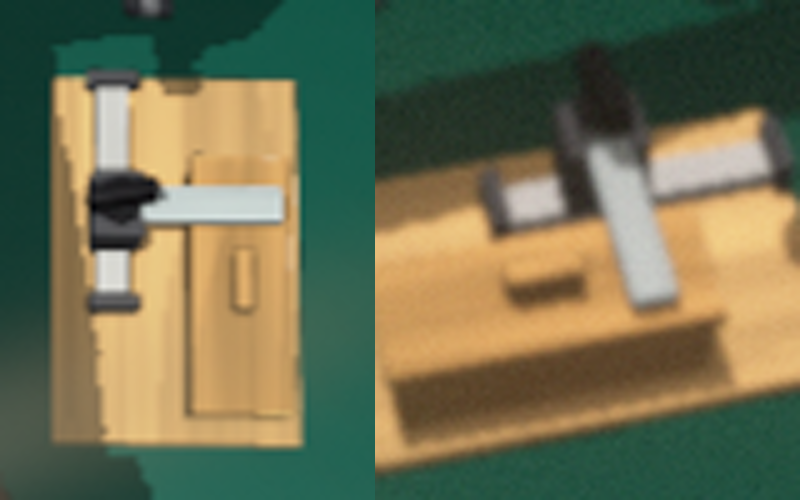

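The arm is over the seated cover and the knob bar (90–160,190) is turned about 1.4 rad clockwise. The gripper is clear, so I'm handing in.

```bash
python3 -c "
from h import *
print(job.job_done())"
```

```text
the job is handed in; nothing more can be done
None
```

The cover is on the box, the hold-down is at its end stop over it, and the clamp knob is turned clockwise to its stop. I handed the job in at about 23 s; no verdict was reported.

I drew the cover out by its free end (about 88 mm) and let it lie flat, then took it by the handle to the box. I slid the hold-down by its knob bar and turned the knob in the same grip.

**One thing went wrong on the way:** before seating, the cover pivoted in the fingers by about 0.35 rad, with its +x end down on the rim. I pressed it level slowly, correcting its position, and then let go.

**Last checks:**
- **Cover:** its top is at z ≈ 68.8 mm (69 expected) and it is level to about 0.004 rad. No finger was on it.
- **Hold-down:** the cameras show about 66.5 mm of travel, against a nominal 70. It did not move under a further 13 N push, so I took that as the stop.
- **Knob:** the tool turned to about 1.57 rad against a 2.7 N m wrist moment, so the pads slipped at the stop. The last picture shows the bar turned about 1.4 rad.
- **Bystanders:** I kept clear of them and felt no contact, but did not measure their positions again at the end.

**Disagreement:** estimates of the box's centre in x run from about 490 to 496 mm depending on the method, and the cover's centre measured 494.8 mm. I relied on the full seating, which allows about 3 mm of play, to mean it is within 6 mm.

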